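# Square a pine block into the bench jig

### The job

Push the big pine block along the bench with the fingertips, without lifting or tipping it, until it sits squarely home in the corner of the metal jig: a long side flat against the long fence and one end up against the fixed end stop. The sliding jaw must also be pushed along the fence so that it is closed up against the block's other end. Leave everything else on the bench where it stands, and finish clear of the work.

Things in the scene. Friction and masses are not known exactly. Their poses are not given: they have to be found in the camera images.
- block: The work: the big pine block, loose, flat on the bench: 90 mm along its x, 120 mm along its y (long sides), 45 mm high, 0.17 to 0.34 kg, too wide for most grippers. Origin: centre of its underside. It starts in front of the jig's opening between end stop and jaw, up to 0.3 rad askew. A much smaller pine offcut nearby is not part of the job.
- jig: The fixed metal jig: fence, end stop and sliding jaw. Origin: its inside corner at bench level, where the fence face (plane x = 0, looking to -x, towards the robot) meets the end stop's face (plane y = 0, looking to -y). Seated, the block's centre is at x = -45, y = -60 mm in this frame, long sides along y. The block slides on the bench itself, nothing lies under it.
- fence_mid (a point): Middle of the fence's working face, 20 mm above the bench. The fence is an aluminium bar on the far side from the robot, 40 mm high, 30 mm thick (x = 0 to 30 mm in the jig's frame), running along y from -370 to +30 mm.
- stop_face (a point): Centre of the fixed end stop's working face, 20 mm above the bench. The stop is a steel block 40 mm high at the fence's +y end, jutting out from it to x = -50 mm, 25 mm thick (y = 0 to 25 mm in the jig's frame).
- jaw (a joint): Travel of the sliding steel jaw along the fence in m, 0 to 0.15, growing towards the end stop (jig's +y); starts at 0 to 0.02. Its clamping face is at y = -0.25 + value in the jig's frame: it meets a seated block at 0.130. No spring or lock, about 2 N of friction; it stays where left, and pushes the block along if it meets it.
- jaw_face (a point): Centre of the jaw's clamping face (looking to the jig's +y), 20 mm above the bench. The jaw is a steel block 50 mm along the jig's x (from 3 to 53 mm in front of the fence), 40 mm along y, its top 41 mm above the bench.
- jaw_outer (a point): Centre of the jaw's outer face (looking to the jig's -y, away from the end stop), 20 mm above the bench: push here towards the jig's +y to close the jaw.
- offcut: Bystander, to be left alone: the small pine offcut, 50 x 60 x 30 mm. Origin: centre of its underside.
- tape: Bystander, to be left alone: a lying grey ring (roll), 84 mm across, 25 mm high. Origin: centre of its underside.
- jar: Bystander, to be left alone: a glass jar, 60 mm across, 70 mm high. Origin: centre of its underside.
- driver: Bystander, to be left alone: a screwdriver lying on the bench. Origin: on its long axis, x along the shaft.
- weight: Bystander, to be left alone: a small stepped steel weight, 44 mm across, 42 mm high. Origin: centre of its underside.
- collar: Bystander, to be left alone: a brass collar, 36 mm across, 15 mm high, near the robot's side of the jaw. Origin: centre of its underside.
Things that resemble listed ones, but are neither listed nor needed, are in the scene too. Leave any blue or purple look-alike of the block alone.

How it is judged:
At the end, for the whole second after the job is handed in: The block lies flat and at rest on the bench in the jig's corner: within 4 mm of touching the fence and of touching the end stop, square to the fence within 0.035 rad (2 degrees); the jaw is closed to within 4 mm of the seated block's end (joint above 0.126) (x of block in the frame of jig between -0.049 and -0.041 m and y of block in the frame of jig between -0.064 and -0.056 m and angle between the y axis of block and the y axis of jig, either way round below 0.035 rad and height (world z) of block below 0.004 m and angle between block's own z axis and vertical below 0.05 rad and value of joint jaw above 0.126 m and linear speed of block below 0.01 m/s).
It fails at once if the block is lifted off the bench (height (world z) of block above 0.012 m).
It fails at once if the block is tipped (angle between block's own z axis and vertical above 0.2 rad).
It fails at once if a bystander is pushed away or knocked over (distance of any of offcut, weight, jar, tape, driver, collar from where it was at the start of the episode above 0.02 m or angle between any of offcut, weight, jar, tape, collar's own z axis and vertical above 0.4 rad).
It also fails if it takes over 43 s, if anything falls off the work surface, if the arm or the gripper's body presses on something with over 40 N, if the wrist force passes 120 N, or if a joint passes its speed limit or range.

### The arm

A 7-joint arm with a two-finger parallel gripper is mounted at the origin on the work surface. World frame = base frame: x ahead of the robot, y to its left, z up, the work surface at z = 0. Lengths are in m, angles in rad, forces in N, time in s.
With the tool pointing down it reaches from about 0.425 to 0.875 m from the base axis. Payload 4.7 kg.
Tool frame: the origin (TCP) lies on the centre line of the jaws, within the pads' length; the fingertips stand 19 mm ahead of it and the grasp point (between the pads) is the TCP (ctrl.nose_length is the distance from the TCP to the fingertips, in m); z points along the fingers, x is the direction in which the jaws open and shut, and the axes are right-handed (so a half turn about z gives the same grasp; the last joint's range is limited). The gripper opens to 87 mm and grips with 3 to 60 N. Pads are 19 mm wide; open, the fingers measure 117 mm over their backs; the gripper's body (75 mm by 190 mm) begins 51 mm behind the grasp point.
Start: joints at [-1.191, 0.321, -0.07, 1.45, 0.023, 1.371, -0.057], TCP at [0.233, 0.607, 0.211] pointing down, gripper open.
Joint ranges: [-2.86, 2.86], [-0.3, 2.09], [-1.38, 1.24], [0.06, 2.45], [-1.56, 4.7], [0.09, 2.05], [-2.69, 2.69]. Speed limits (rad/s): [2.57, 2.57, 3.14, 3.14, 3.14, 3.14, 3.14].

### API

Orientations are given as a rotation vector (axis times angle).
In Python, from bench import ctrl gives the robot as it stands. The module is installed in compiled form; this text tells all that it offers.
- The arm moves only by the shell command python3 -m crank 'ROWS' [OPENING] [FORCE]. ROWS is a JSON object of lists of equal length, an entry for each row: "dp": the shift along the tool's x, y, z in cm, a list of three; "delta_rot": the turn, a rotation vector about the tool's x, y, z in rad, a list of three. In form: {"dp": [[x, y, z], ...], "delta_rot": [[rx, ry, rz], ...]}. A call has exactly 8 rows; each row shifts and turns the commanded pose from where the row before left it, along the tool's axes as they then stand; what a row does not reach is not made up. A row lasts 1/10 s, in which the tool goes at most 50 mm and 8.59 degrees, less where a joint would pass 70% of its speed; a pose out of reach is approached as far as the arm can. A call with a gripper value outside its range is refused whole. OPENING is the finger opening in cm, from 0 to 8.7, set as the call begins (- or left out, the last holds). The fingers move at their own pace and stop on an object; FORCE is the grip in N (left out, the last holds). Time passes only in rows, so rows that do not move let the fingers close, or fill a call up. It gives the time, the measured TCP pose, the force and the opening at its end, in the units of the state.
- ctrl.get_state(): the state, without advancing time (a new reading comes with each control period).
- ctrl.get_image(name): name is "side" or "top"; returns the picture (420x560x3 uint8, blue, green, red); there is no depth.
- ctrl.camera_info(name): a dict with "camera_matrix" (3x3 intrinsics, pixels), "D" ([k1, k2, p1, p2, k3] as OpenCV has them; the pictures are not rectified), "xyz" and "orientation" of the camera in the world. Camera axes: x right, y down, z forward; pixel columns grow to the right and rows downward; lengths in m; the calibration is good to about 2 mm. A picture is of the moment at which its call begins. camera_info takes no time and is no camera call.
- ctrl.close_job(): hands the job in, once; it reports no verdict.
The state is a dict: "time": time; "joint_positions": joint angles; "qd": joint speeds; "joint_torque": joint torques, N m; "position": TCP position; "tool_rot": TCP orientation; "ft_force": force on the tool from outside, world axes, zero at the start; "torque": the same for the moment, N m; "grip_width": opening from 0.0 (shut) to 1.0 (fully open).
Only numpy, scipy, OpenCV 4.12 (cv2) and the standard library are available. Lean on these libraries where they do the work, as an engineer would, in place of code of your own. Each camera call takes 0.05 s, during which the arm holds its last target.

## Working session

There is one attempt and no reset: what is moved stays moved. The work goes in short steps, Python scripts to look and compute and a shell command to move; the robot and the scene stay as the last step left them, time stands still between calls to the robot, and variables do not carry over. Pictures are saved under pics/ and viewed, and the job is handed in when it is done.

```bash
mkdir -p pics
cat > h.py <<'E'
import numpy as np,cv2
from bench import ctrl
from scipy.spatial.transform import Rotation as R
E
python3 - <<'E'
from h import *
s=ctrl.get_state();print({k:np.round(v,3) for k,v in s.items()})
for n in("side","top"):
    i=ctrl.camera_info(n);print(n,i)
    cv2.imwrite(f"pics/{n}0.png",ctrl.get_image(n))
print(ctrl.nose_length)
E
```

```text
{'time': np.float64(0.0), 'joint_positions': array([-1.191,  0.322, -0.07 ,  1.452,  0.023,  1.371, -0.057]), 'qd': array([ 0.   , -0.001, -0.   ,  0.002,  0.001, -0.001, -0.001]), 'joint_torque': array([ 0.0000e+00, -4.9128e+01, -4.0400e-01, -3.1254e+01, -6.4000e-02,
        4.4000e-02,  0.0000e+00]), 'position': array([0.232, 0.606, 0.209]), 'tool_rot': array([ 2.587e+00,  1.780e+00, -2.000e-03]), 'ft_force': array([-0.238, -0.652,  0.657]), 'torque': array([-0.034,  0.023,  0.043]), 'grip_width': np.float64(1.002)}
side {'camera_matrix': array([[473.80011207,   0.        , 273.19613817],
       [  0.        , 473.80011207, 215.97472006],
       [  0.        ,   0.        ,   1.        ]]), 'D': array([-0.12123451,  0.        ,  0.        ,  0.        ,  0.        ]), 'xyz': array([ 0.52436787, -0.65480708,  0.70847804]), 'orientation': array([-2.26936647,  0.08312328, -0.05820743])}
top {'camera_matrix': array([[442.12581237,   0.        , 279.19256605],
       [  0.        , 442.12581237, 201.94500226],
       [  0.        ,   0.        ,   1.        ]]), 'D': array([-0.02341742,  0.        ,  0.        ,  0.        ,  0.        ]), 'xyz': array([0.37857225, 0.11203106, 0.96296628]), 'orientation': array([-2.06830332,  2.11455873, -0.25133237])}
0.019
```

View pics/top0.png

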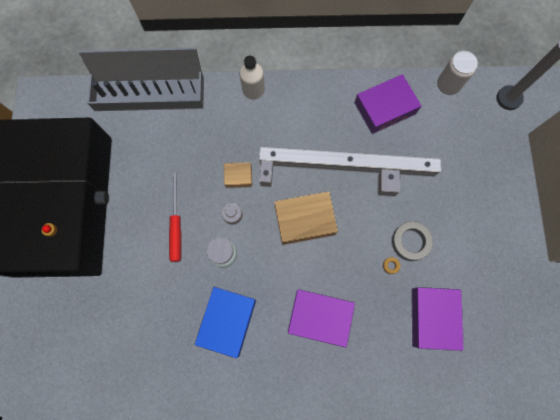

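View pics/side0.png

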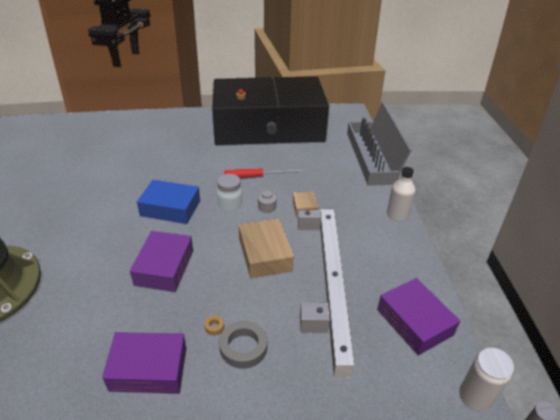

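Top view: the block is centred near (306,217), with the fence top running from (260,155) to (440,165). The stop is at (266,172), the jaw at (390,180), the collar at (391,266) and the tape at (413,241). The offcut is at (238,175), the weight at (231,212) and the jar at (222,251). Next I measure them.

```bash
cat >> h.py <<'E'
def ray(n,uv,z):
    i=ctrl.camera_info(n);K=i["camera_matrix"]
    p=cv2.undistortPoints(np.array(uv,float).reshape(-1,1,2),K,i["D"]).reshape(-1,2)
    d=np.c_[p,np.ones(len(p))]@R.from_rotvec(i["orientation"]).as_matrix().T
    c=i["xyz"];return c+d*((z-c[2])/d[:,2])[:,None]
def proj(n,P):
    i=ctrl.camera_info(n);Rm=R.from_rotvec(i["orientation"]).as_matrix().T
    return cv2.projectPoints(np.array(P,float).reshape(-1,1,3),cv2.Rodrigues(Rm)[0],-Rm@i["xyz"],i["camera_matrix"],i["D"])[0].reshape(-1,2)
E
python3 - <<'E'
from h import *
im=cv2.imread("pics/top0.png")
c=im[130:290,200:460];cv2.imwrite("pics/c0.png",cv2.resize(c,None,fx=3,fy=3,interpolation=cv2.INTER_CUBIC))
h=cv2.cvtColor(im,cv2.COLOR_BGR2HSV)
m=cv2.inRange(h,(8,80,60),(28,255,255))
for q in cv2.findContours(m,0,2)[0]:
    if cv2.contourArea(q)>60:
        r=cv2.minAreaRect(q);print(cv2.contourArea(q),np.round(r[0]),np.round(r[1]),r[2]);print(cv2.boxPoints(r).round(1).tolist())
m=cv2.inRange(h,(0,0,190),(180,50,255))
for q in cv2.findContours(m,0,2)[0]:
    if cv2.contourArea(q)>100: 
        r=cv2.minAreaRect(q);print('w',np.round(r[0]),np.round(r[1]),r[2],cv2.boxPoints(r).round(1).tolist())
E
```

```text
198.5 [391. 265.] [16. 16.] 45.0
[[380.0, 265.0], [391.0, 254.0], [402.5, 265.5], [391.5, 276.5]]
83.5 [ 48. 229.] [12. 15.] 90.0
[[41.0, 223.0], [56.0, 223.0], [56.0, 235.0], [41.0, 235.0]]
2310.5 [306. 217.] [43. 56.] 79.69515228271484
[[274.1000061035156, 201.1999969482422], [329.5, 191.10000610351562], [337.20001220703125, 233.6999969482422], [281.8999938964844, 243.8000030517578]]
573.5 [238. 174.] [23. 27.] 90.0
[[224.0, 163.0], [251.0, 163.0], [251.0, 186.0], [224.0, 186.0]]
112.5 [  6. 111.] [14. 11.] 90.0
[[-0.0, 104.0], [11.0, 104.0], [11.0, 118.0], [0.0, 118.0]]
w [350. 159.] [181.  12.] 3.8140745162963867 [[259.6000061035156, 158.60000610351562], [260.29998779296875, 146.89999389648438], [440.70001220703125, 158.89999389648438], [440.0, 170.60000610351562]]
w [464.  62.] [21. 23.] 90.0 [[453.0, 51.0], [476.0, 51.0], [476.0, 72.0], [453.0, 72.0]]
```

View pics/c0.png

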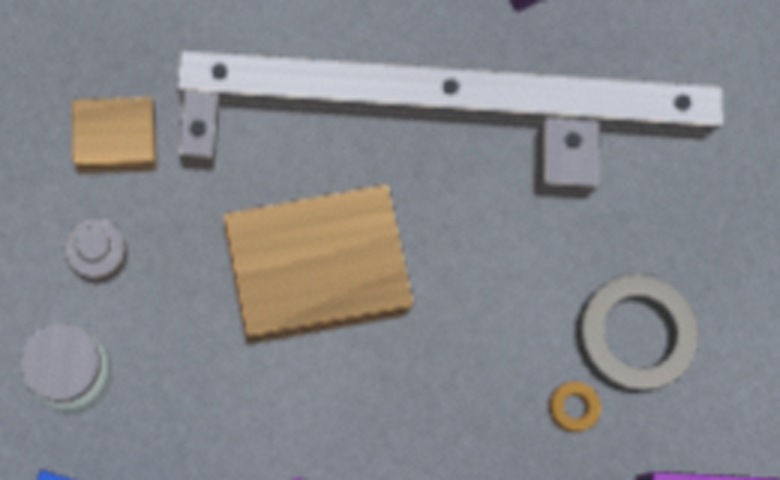

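Run:
```python
from h import *
f=lambda L:[(200+x/3,130+y/3) for x,y in np.array(L)-0]
np.set_printoptions(precision=4,suppress=True)
F=ray("top",f([(180,51),(180,91),(722,87),(722,125)]),.04);print("fence",F)
print(np.linalg.norm(F[0]-F[2]),np.linalg.norm(F[0]-F[1]))
H=ray("top",f([(219,71),(450,86),(683,102)]),.04);print("holes",H)
print("stop",ray("top",f([(181,156),(214,158),(218,95)]),.04))
print("jaw",ray("top",f([(545,120),(600,122),(598,187),(543,183)]),.041))
B=ray("top",f([(224,212),(388,184),(413,306),(247,338)]),.045);print("block",B,np.linalg.norm(B-np.roll(B,1,0),axis=1))
B=ray("top",[[274.1, 201.2],[329.5,191.1],[337.2,233.7],[281.9,243.8]],.045);print("block",B,np.linalg.norm(B-np.roll(B,1,0),axis=1),B.mean(0))
print("collar",ray("top",f([(576,407)]),.015),"tape",ray("top",f([(639,332)]),.025),"jar",ray("top",f([(62,362)]),.07),"weight",ray("top",f([(94,243)]),.042))
print("offcut",ray("top",[[224,163],[251.5,163],[251.5,186],[224,186]],.03))
im=cv2.imread("pics/side0.png")
cv2.imwrite("pics/c1.png",cv2.resize(im[170:390,180:400],None,fx=2.7,fy=2.7,interpolation=cv2.INTER_CUBIC))
```

```text
fence [[ 0.7331  0.1522  0.04  ]
 [ 0.7018  0.1525  0.04  ]
 [ 0.6959 -0.246   0.04  ]
 [ 0.6667 -0.2427  0.04  ]]
0.39984532820211827 0.0312289371325485
holes [[ 0.7167  0.1236  0.04  ]
 [ 0.7011 -0.0458  0.04  ]
 [ 0.685  -0.216   0.04  ]]
stop [[0.6521 0.1523 0.04  ]
 [0.65   0.1284 0.04  ]
 [0.6981 0.1247 0.04  ]]
jaw [[ 0.6731 -0.1134  0.041 ]
 [ 0.6706 -0.1534  0.041 ]
 [ 0.6217 -0.1476  0.041 ]
 [ 0.6256 -0.1082  0.041 ]]
block [[ 0.6083  0.1219  0.045 ]
 [ 0.6263  0.0039  0.045 ]
 [ 0.5374 -0.0093  0.045 ]
 [ 0.5174  0.1076  0.045 ]] [0.092  0.1193 0.0899 0.1185]
block [[ 0.6071  0.1231  0.045 ]
 [ 0.6268  0.0036  0.045 ]
 [ 0.5338 -0.0081  0.045 ]
 [ 0.515   0.1085  0.045 ]] [0.0933 0.1212 0.0938 0.1181] [0.5707 0.0568 0.045 ]
collar [[ 0.4671 -0.1254  0.015 ]] tape [[ 0.5183 -0.1722  0.025 ]] jar [[0.5    0.2331 0.07  ]] weight [[0.5884 0.2149 0.042 ]]
offcut [[0.701  0.2331 0.03  ]
 [0.6995 0.1719 0.03  ]
 [0.6464 0.1722 0.03  ]
 [0.6478 0.2326 0.03  ]]
```

View pics/c1.png

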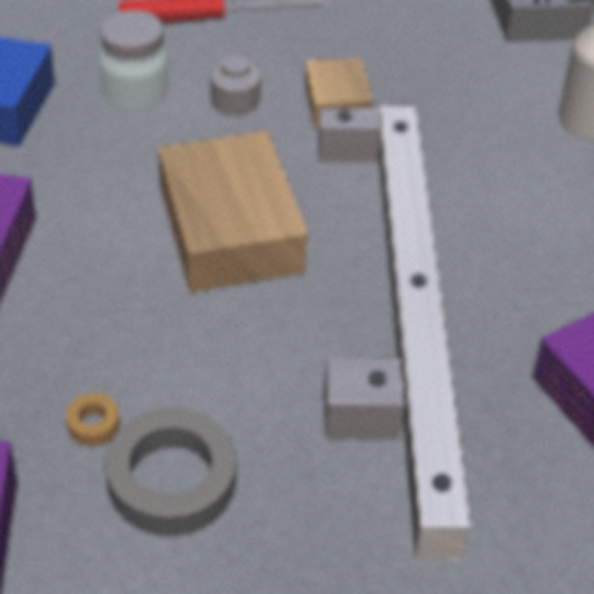

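Side view: the stop is at crop (350,130), the jaw at (365,395) and the block at (230,200), consistent with the top view. I'll cross-check the key points with the side camera and express them in the jig frame.

```bash
cat >> h.py <<'E'
np.set_printoptions(precision=4,suppress=True)
C=np.array([.7005,.1245]);a=-.0932
ex=np.array([np.cos(a),np.sin(a)]);ey=np.array([-np.sin(a),np.cos(a)])
def j2w(x,y): return C+x*ex+y*ey
def w2j(p): d=np.atleast_2d(p)[:,:2]-C; return np.c_[d@ex,d@ey]
def tcp():
    s=ctrl.get_state();Rm=R.from_rotvec(s["tool_rot"]).as_matrix()
    return s,s["position"],Rm
E
python3 - <<'E'
from h import *
g=lambda L:[(180+x/2.7,170+y/2.7) for x,y in L]
print("holes side",ray("side",g([(401,126),(418,280),(442,482)]),.04))
B=ray("side",g([(159,149),(267,133),(306,237),(190,262)]),.045);print("block side",B.mean(0),B[0]-B[3],B[1]-B[2])
J=ray("side",g([(329,359),(400,360),(400,404),(325,396)]),.041);print("jaw side jig",w2j(J))
S=ray("side",g([(320,110),(383,134),(319,135)]),.04);print("stop side jig",w2j(S))
print("toolbox",ray("top",[(105,275),(108,150)],.0),ray("top",[(80,272),(90,120)],.12))
s,p,Rm=tcp()
for q in [(-.215,-.078)]:
    t=np.r_[j2w(*q),.15];print(t,(Rm.T@(t-p))*100)
E
```

```text
holes side [[ 0.7183  0.1264  0.04  ]
 [ 0.7018 -0.0432  0.04  ]
 [ 0.687  -0.2125  0.04  ]]
block side [0.574  0.0512 0.045 ] [-0.019  0.124  0.   ] [-0.0181  0.1184  0.    ]
jaw side jig [[-0.049  -0.2412]
 [-0.0014 -0.2411]
 [-0.0041 -0.2779]
 [-0.0526 -0.2723]]
stop side jig [[-0.048   0.022 ]
 [ 0.0021 -0.0069]
 [-0.0496 -0.0097]]
toolbox [[0.4618 0.4935 0.    ]
 [0.7498 0.5075 0.    ]] [[0.458  0.4945 0.12  ]
 [0.7707 0.5009 0.12  ]]
[0.4792 0.0668 0.15  ] [-41.5552  42.349    6.0323]
```

```bash
python3 -m crank '{"dp":[[-2.6,2.65,0.2],[-2.6,2.65,0.2],[-2.6,2.65,0.2],[-2.6,2.65,0.2],[-2.6,2.65,0.2],[-2.6,2.65,0.2],[-2.6,2.65,0.2],[-2.6,2.65,0.2]],"delta_rot":[[0,0,0],[0,0,0],[0,0,0],[0,0,0],[0,0,0],[0,0,0],[0,0,0],[0,0,0]]}' 7
python3 -m crank '{"dp":[[-2.6,2.65,0.5],[-2.6,2.65,0.5],[-2.6,2.65,0.5],[-2.6,2.65,0.5],[-2.6,2.65,0.5],[-2.6,2.65,0.5],[-2.6,2.65,0.5],[-2.6,2.65,0.5]],"delta_rot":[[0,0,0],[0,0,0],[0,0,0],[0,0,0],[0,0,0],[0,0,0],[0,0,0],[0,0,0]]}'
python3 -m crank '{"dp":[[0,0,0],[0,0,0],[0,0,0],[0,0,0],[0,0,0],[0,0,0],[0,0,0],[0,0,0]],"delta_rot":[[0,0,-0.1],[0,0,-0.1],[0,0,-0.073],[0,0,0],[0,0,0],[0,0,0],[0,0,0],[0,0,0]]}'
cat >> h.py <<'E'
def rep(*T):
    s,p,Rm=tcp();x=Rm[:,0]
    print("t",s["time"],"pos",p,"jig",w2j(p)[0],"tilt",Rm[:,2],"x-dir in jig",np.arctan2(x[1],x[0])-a,"F",s["ft_force"],"g",s["grip_width"])
    for q in T:
        print(q,(Rm.T@(np.r_[j2w(*q[:2]),q[2]]-p))*100)
E
python3 -c "
from h import *
rep((-.215,-.078,.031))"
```

```text
time: 0.9
position: [0.3564, 0.3352, 0.1941]
tool_rot: [2.588, 1.78, -0.001]
ft_force: [-0.2, 0.4, 0.2]
grip_width: 0.804
time: 1.7
position: [0.4798, 0.0654, 0.1542]
tool_rot: [-2.588, -1.78, -0.0]
ft_force: [-0.4, -0.1, 0.1]
grip_width: 0.803
time: 2.5
position: [0.4797, 0.0669, 0.1545]
tool_rot: [-2.322, -2.116, -0.0]
ft_force: [-0.7, 0.1, -0.2]
grip_width: 0.805
t 2.5 pos [0.4797 0.0669 0.1545] jig [-0.2145 -0.0779] tilt [ 0.0001  0.0001 -1.    ] x-dir in jig 1.5709064425720667 F [-0.6544  0.1341 -0.2323] g 0.8046116644320511
(-0.215, -0.078, 0.031) [-0.0134 -0.0492 12.3545]
```

```bash
python3 -m crank '{"dp":[[0,0,2.5],[0,0,3],[0,0,3],[0,0,2.5],[0,0,1.3],[0,0,0],[0,0.5,0],[0,0.5,0]],"delta_rot":[[0,0,0],[0,0,0],[0,0,0],[0,0,0],[0,0,0],[0,0,0],[0,0,0],[0,0,0]]}'
python3 -m crank '{"dp":[[0,0.7,0],[0,0.7,0],[0,0.7,0],[0,0.7,0],[0,0.7,0],[0,0.7,0],[0,0.7,0],[0,0.7,0]],"delta_rot":[[0,0,0],[0,0,0],[0,0,0],[0,0,0],[0,0,0],[0,0,0],[0,0,0],[0,0,0]]}'
python3 -c "
from h import *
rep()
cv2.imwrite('pics/top1.png',ctrl.get_image('top'))"
```

```text
time: 3.3
position: [0.4915, 0.0663, 0.0331]
tool_rot: [2.321, 2.115, 0.005]
ft_force: [0.4, 0.5, -0.0]
grip_width: 0.804
time: 4.1
position: [0.5458, 0.0606, 0.0314]
tool_rot: [-2.322, -2.116, 0.001]
ft_force: [-1.1, 1.0, -0.2]
grip_width: 0.8
t 4.1 pos [0.5458 0.0606 0.0314] jig [-0.1481 -0.078 ] tilt [-0.0004 -0.0001 -1.    ] x-dir in jig 1.5711659535452496 F [-1.1118  1.0033 -0.1864] g 0.7996127256054281
```

View pics/top1.png

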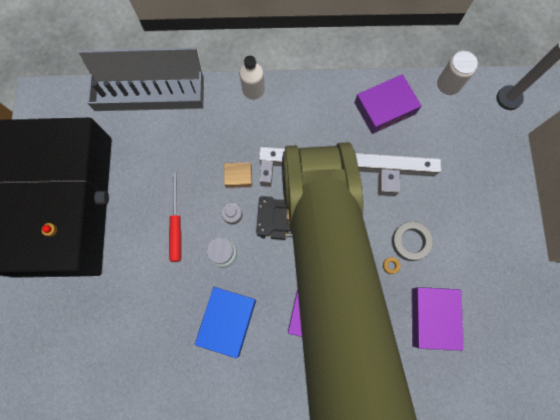

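The arm hides the block from above, though the bystanders haven't moved. I'll keep pushing and check with the side camera.

```bash
python3 -m crank '{"dp":[[0,0.5,0],[0,0.5,0],[0,0.5,0],[0,0.5,0],[0,0.5,0],[0,0.5,0],[0,0.5,0],[0,0.5,0]],"delta_rot":[[0,0,0],[0,0,0],[0,0,0],[0,0,0],[0,0,0],[0,0,0],[0,0,0],[0,0,0]]}'
python3 -c "
from h import *
rep()
im=ctrl.get_image('side');cv2.imwrite('pics/side1.png',cv2.resize(im[170:390,180:400],None,fx=2.7,fy=2.7))"
```

```text
time: 4.95
position: [0.5857, 0.057, 0.0316]
tool_rot: [2.322, 2.116, 0.0]
ft_force: [-0.5, -0.5, 0.5]
grip_width: 0.807
t 4.95 pos [0.5857 0.057  0.0316] jig [-0.1081 -0.0779] tilt [ 0.0001  0.     -1.    ] x-dir in jig 1.5712448322923038 F [-0.5175 -0.4843  0.5192] g 0.8070785343796559
```

View pics/side1.png

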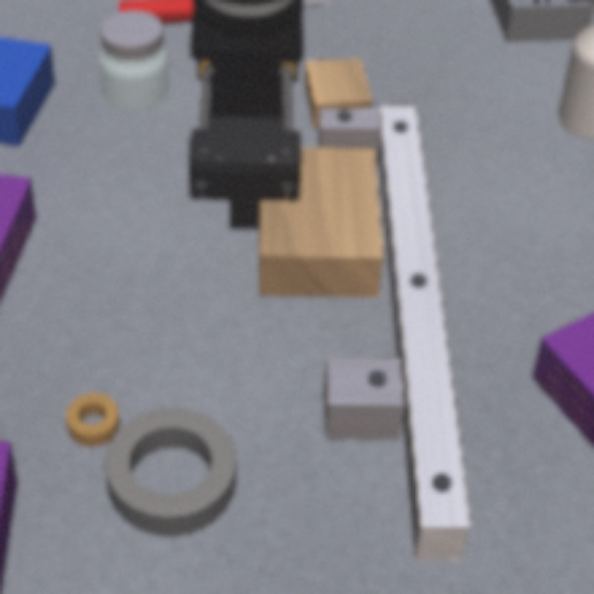

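Block now square, front of finger at its near face; fence gap is a few mm (crop edge 378–385). I'll push gently until force rises.

```bash
python3 -m crank '{"dp":[[0,0.2,0],[0,0.2,0],[0,0.1,0],[0,0.1,0],[0,0.1,0],[0,0,0],[0,0,0],[0,0,0]],"delta_rot":[[0,0,0],[0,0,0],[0,0,0],[0,0,0],[0,0,0],[0,0,0],[0,0,0],[0,0,0]]}'
python3 -c "
from h import *
rep()"
```

```text
time: 5.8
position: [0.5923, 0.0564, 0.0316]
tool_rot: [2.322, 2.116, 0.001]
ft_force: [-1.3, 0.0, 0.5]
grip_width: 0.803
t 5.8 pos [0.5923 0.0564 0.0316] jig [-0.1013 -0.0779] tilt [ 0.0004  0.0001 -1.    ] x-dir in jig 1.571244161863605 F [-1.2761  0.026   0.5384] g 0.8025051130501496
```

```bash
python3 -m crank '{"dp":[[0,0.1,0],[0,0.1,0],[0,0.05,0],[0,0.05,0],[0,0,0],[0,0,0],[0,0,0],[0,0,0]],"delta_rot":[[0,0,0],[0,0,0],[0,0,0],[0,0,0],[0,0,0],[0,0,0],[0,0,0],[0,0,0]]}'
python3 -c "
from h import *
rep()
im=ctrl.get_image('side');cv2.imwrite('pics/side2.png',cv2.resize(im[170:390,180:400],None,fx=2.7,fy=2.7))"
```

```text
time: 6.6
position: [0.5946, 0.0561, 0.0314]
tool_rot: [-2.321, -2.116, 0.001]
ft_force: [-5.2, 0.4, 3.6]
grip_width: 0.804
t 6.6 pos [0.5946 0.0561 0.0314] jig [-0.0991 -0.0779] tilt [-0.0012  0.0001 -1.    ] x-dir in jig 1.571308781462774 F [-5.1654  0.3814  3.6002] g 0.804360997016178
```

View pics/side2.png

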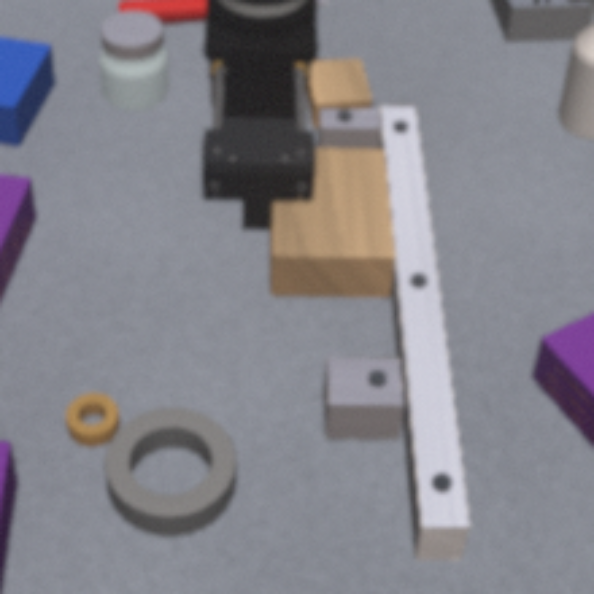

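Block touches the fence (5 N reaction; its top edge meets the fence at crop x≈395). Now I back off, lift, close the fingers and go behind the jaw.

```bash
python3 -m crank '{"dp":[[0,-1,0],[0,-2,0],[0,-2,0],[0,0,-3],[0,0,-4],[0,0,-3],[0,0,0],[0,0,0]],"delta_rot":[[0,0,0],[0,0,0],[0,0,0],[0,0,0],[0,0,0],[0,0,0],[0,0,0],[0,0,0]]}' 0 40
python3 -c "
from h import *
rep((-.028,-.33,.13))
s=ctrl.get_state();print(s['joint_positions'])"
```

```text
time: 7.45
position: [0.5464, 0.0609, 0.1324]
tool_rot: [2.321, 2.115, 0.005]
ft_force: [0.2, 0.1, -0.7]
grip_width: 0.163
t 7.45 pos [0.5464 0.0609 0.1324] jig [-0.1476 -0.0777] tilt [ 0.0036  0.001  -1.    ] x-dir in jig 1.5711441975407887 F [ 0.2169  0.0661 -0.7156] g 0.16326769570852467
(-0.028, -0.33, 0.13) [-25.2365  11.9457   0.2436]
[-0.5747  0.164   0.4587  1.8223 -0.0792  1.1694  1.3874]
```

```bash
python3 -m crank '{"dp":[[-3.15,1.5,0],[-3.15,1.5,0],[-3.15,1.5,0],[-3.15,1.5,0],[-3.15,1.5,0],[-3.15,1.5,0],[-3.15,1.5,0],[-3.15,1.5,0]],"delta_rot":[[0,0,0],[0,0,0],[0,0,0],[0,0,0],[0,0,0],[0,0,0],[0,0,0],[0,0,0]]}'
python3 -m crank '{"dp":[[0,0,0],[0,0,0],[0,0,0],[0,0,0],[0,0,0],[0,0,0],[0,0,0],[0,0,0]],"delta_rot":[[0,0,0.14],[0,0,0.14],[0,0,0.14],[0,0,0.14],[0,0,0.14],[0,0,0.14],[0,0,0.14],[0,0,0.14]]}'
python3 -m crank '{"dp":[[0,0,0],[0,0,0],[0,0,0],[0,0,0],[0,0,0],[0,0,0],[0,0,0],[0,0,0]],"delta_rot":[[0,0,0.14],[0,0,0.14],[0,0,0.14],[0,0,0.031],[0,0,0],[0,0,0],[0,0,0],[0,0,0]]}'
python3 -c "
from h import *
rep((-.028,-.33,.031))
im=ctrl.get_image('top');cv2.imwrite('pics/top2.png',im)"
```

```text
time: 8.25
position: [0.6411, -0.2025, 0.1293]
tool_rot: [-2.321, -2.115, 0.002]
ft_force: [0.3, -0.1, -0.3]
grip_width: 0.005
time: 9.05
position: [0.6407, -0.2013, 0.1294]
tool_rot: [-3.093, -0.55, 0.003]
ft_force: [0.2, 1.0, -0.4]
grip_width: 0.005
time: 9.85
position: [0.6415, -0.2014, 0.1316]
tool_rot: [-3.138, 0.145, -0.0]
ft_force: [-0.3, -0.5, 0.4]
grip_width: 0.006
t 9.85 pos [ 0.6415 -0.2014  0.1316] jig [-0.0284 -0.3299] tilt [ 0.0002  0.0001 -1.    ] x-dir in jig 0.0009179882052295918 F [-0.2926 -0.5095  0.3631] g 0.005880458754333579
(-0.028, -0.33, 0.031) [ 0.0349  0.0068 10.0569]
```

View pics/top2.png

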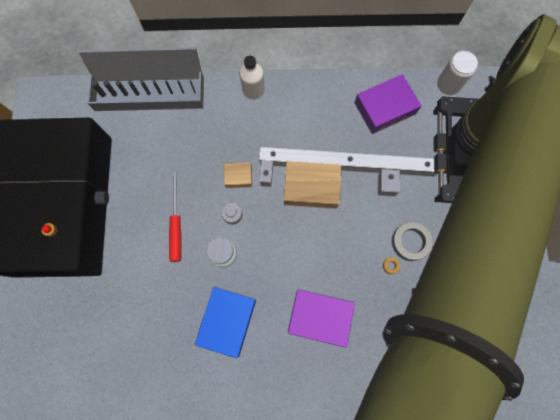

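The block lies along the fence at (313,183) and needs a further ~20 mm toward the stop; the jaw is at (390,181). I'll descend behind the jaw and push towards the stop.

```bash
python3 -m crank '{"dp":[[0,0,2.5],[0,0,2.5],[0,0,2.5],[0,0,2.5],[0,-1,0],[0,-1,0],[0,-1,0],[0,-1,0]],"delta_rot":[[0,0,0],[0,0,0],[0,0,0],[0,0,0],[0,0,0],[0,0,0],[0,0,0],[0,0,0]]}'
python3 -m crank '{"dp":[[0,-0.8,0],[0,-0.8,0],[0,-0.8,0],[0,-0.8,0],[0,-0.8,0],[0,-0.8,0],[0,-0.8,0],[0,-0.8,0]],"delta_rot":[[0,0,0],[0,0,0],[0,0,0],[0,0,0],[0,0,0],[0,0,0],[0,0,0],[0,0,0]]}'
python3 -c "
from h import *
rep((-.028,-.1695,.031))
im=ctrl.get_image('top');cv2.imwrite('pics/top3.png',im)"
```

```text
time: 10.7
position: [0.6467, -0.1601, 0.0333]
tool_rot: [-3.138, 0.144, -0.004]
ft_force: [-0.4, -0.1, 0.3]
grip_width: 0.006
time: 11.5
position: [0.6512, -0.0971, 0.0315]
tool_rot: [-3.138, 0.146, 0.0]
ft_force: [0.0, -0.1, -0.6]
grip_width: 0.008
t 11.5 pos [ 0.6512 -0.0971  0.0315] jig [-0.0284 -0.2253] tilt [-0.  0. -1.] x-dir in jig 9.787112476725146e-05 F [ 0.0164 -0.0903 -0.5904] g 0.007787612240015256
(-0.028, -0.1695, 0.031) [ 0.0445 -5.5752  0.0539]
```

View pics/top3.png

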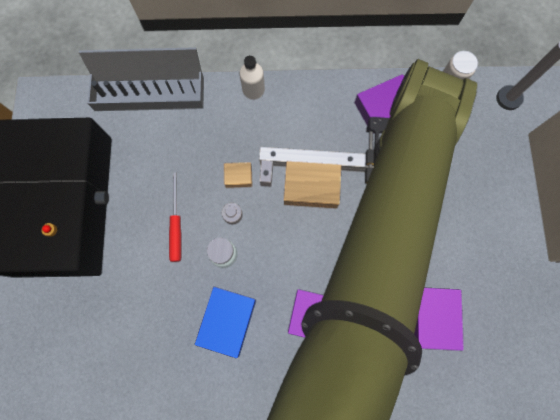

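```bash
python3 -m crank '{"dp":[[0,-0.6,0],[0,-0.6,0],[0,-0.6,0],[0,-0.6,0],[0,-0.6,0],[0,-0.6,0],[0,-0.5,0],[0,-0.5,0]],"delta_rot":[[0,0,0],[0,0,0],[0,0,0],[0,0,0],[0,0,0],[0,0,0],[0,0,0],[0,0,0]]}'
python3 -c "
from h import *
rep((-.028,-.1695,.031))
im=ctrl.get_image('side');cv2.imwrite('pics/side4.png',cv2.resize(im[170:390,180:400],None,fx=2.7,fy=2.7))"
```

```text
time: 12.35
position: [0.6555, -0.0515, 0.0316]
tool_rot: [-3.138, 0.146, -0.0]
ft_force: [1.3, 0.2, 0.1]
grip_width: 0.003
t 12.35 pos [ 0.6555 -0.0515  0.0316] jig [-0.0284 -0.1794] tilt [ 0.0001  0.     -1.    ] x-dir in jig 0.00030662846392670584 F [1.2742 0.1871 0.0787] g 0.0030032293964403173
(-0.028, -0.1695, 0.031) [ 0.0412 -0.9886  0.0575]
```

View pics/side4.png

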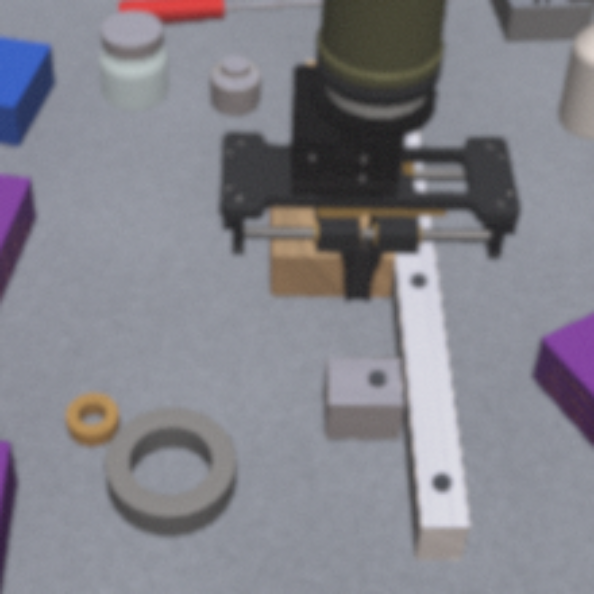

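Side view: the jaw still stands at crop (365,395), yet the finger appears beyond it, near the block end at (357,295), with no force felt. I'll check that before moving on.

```bash
python3 -c "
from h import *
rep()
print([ctrl.get_state()['joint_positions']])
p=tcp()[1]
for z in (.0126,.0316):
  for n in('side','top'): print(n,proj(n,[p[0],p[1],z]))
print((proj('side',[p[0],p[1],.0126])-[180,170])*2.7)
im=ctrl.get_image('side');cv2.imwrite('pics/side5.png',im)
im=ctrl.get_image('top');cv2.imwrite('pics/top5.png',im)"
```

```text
t 12.4 pos [ 0.6557 -0.0502  0.0315] jig [-0.0283 -0.1781] tilt [ 0.0001  0.0009 -1.    ] x-dir in jig 0.0014308527334837978 F [-0.2004  1.0807 -1.1787] g 0.0060534042643590495
[array([-0.5717,  0.5993,  0.8203,  1.6443, -0.4794,  1.1107,  0.2882])]
side [[310.6834 287.2281]]
top [[351.3457 181.925 ]]
side [[311.3474 280.6424]]
top [[352.6664 179.4725]]
[[352.8452 316.5159]]
```

View pics/side5.png

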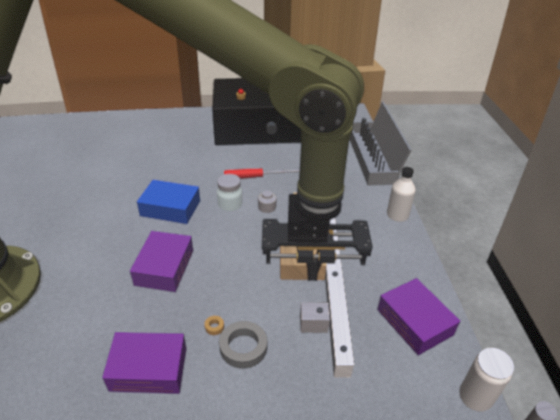

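View pics/top5.png

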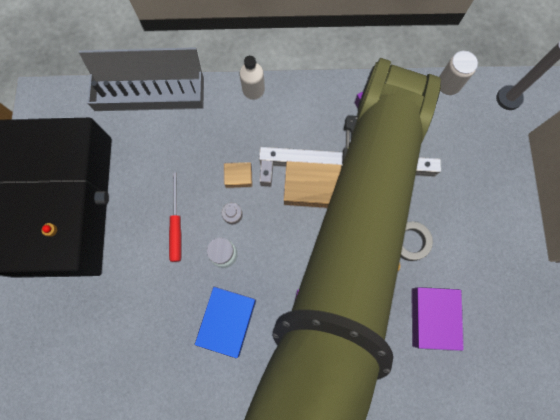

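```bash
python3 -c "
from h import *
f=lambda P:(proj('side',P)-[180,170])*2.7
for z in (0,.0126,.0316,.05):
  print(z,'open finger',f(np.r_[j2w(-.0991,-.0779-.0425),z]),'closed now',f([.6555,-.0515-.0095,z]))
print('jaw outer bottom',f(np.r_[j2w(-.028,-.279),0]),'top',f(np.r_[j2w(-.028,-.279),.041]))
im=cv2.imread('pics/side5.png')[210:340,250:390];cv2.imwrite('pics/c5.png',cv2.resize(im,None,fx=5,fy=4.5,interpolation=cv2.INTER_CUBIC))
"
```

```text
0 open finger [[255.2147 268.4704]] closed now [[353.4393 339.4244]]
0.0126 open finger [[255.4824 256.9215]] closed now [[354.6323 327.9153]]
0.0316 open finger [[255.8946 239.1183]] closed now [[356.4694 310.1439]]
0.05 open finger [[256.3042 221.4186]] closed now [[358.2935 292.4402]]
jaw outer bottom [[358.7494 442.5773]] top [[363.2668 404.8861]]
```

View pics/c5.png

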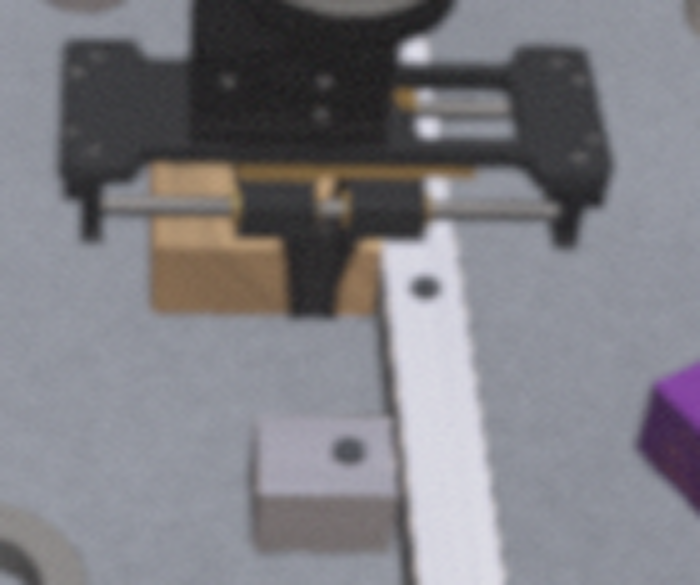

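The visible fingertip sits about 30 px higher than predicted in both side pictures. That means the real tips ride at z≈0.045, not 0.0126, so they skimmed over the jaw (top 41 mm). I'll rise, go back behind the jaw and feel for the bench carefully.

```bash
python3 -m crank '{"dp":[[0,0,-2],[0,0,-1],[0,3,0],[0,3,0],[0,3,0],[0,3,0],[0,3.2,0],[0,0,0]],"delta_rot":[[0,0,0],[0,0,0],[0,0,0],[0,0,0],[0,0,0],[0,0,0],[0,0,0],[0,0,0]]}'
python3 -m crank '{"dp":[[0,0,1],[0,0,1],[0,0,1],[0,0,0.3],[0,0,0.3],[0,0,0.3],[0,0,0.2],[0,0,0]],"delta_rot":[[0,0,0],[0,0,0],[0,0,0],[0,0,0],[0,0,0],[0,0,0],[0,0,0],[0,0,0]]}'
python3 -c "
from h import *
rep((-.028,-.33,.012))
f=lambda P:(proj('side',P)-[250,250])*4
p=tcp()[1]
for z in (0,.02,.04):print(f([p[0],p[1]-.0095,z]))
im=ctrl.get_image('side')[250:390,250:400];cv2.imwrite('pics/c6.png',cv2.resize(im,None,fx=4,fy=4,interpolation=cv2.INTER_CUBIC))"
```

```text
time: 13.3
position: [0.6392, -0.2112, 0.0626]
tool_rot: [3.133, -0.159, 0.001]
ft_force: [-0.9, -0.6, 0.6]
grip_width: 0.007
time: 14.1
position: [0.6414, -0.2032, 0.0205]
tool_rot: [-3.138, 0.146, -0.0]
ft_force: [-0.6, 0.3, -0.5]
grip_width: 0.005
t 14.1 pos [ 0.6414 -0.2032  0.0205] jig [-0.0284 -0.3318] tilt [ 0.  0. -1.] x-dir in jig 0.00025240524609954074 F [-0.6494  0.2789 -0.5187] g 0.0049112256220185365
(-0.028, -0.33, 0.012) [ 0.0387 -0.181   0.8494]
[[259.3588 455.0206]]
[[262.9274 428.9562]]
[[266.6128 401.9393]]
```

View pics/c6.png

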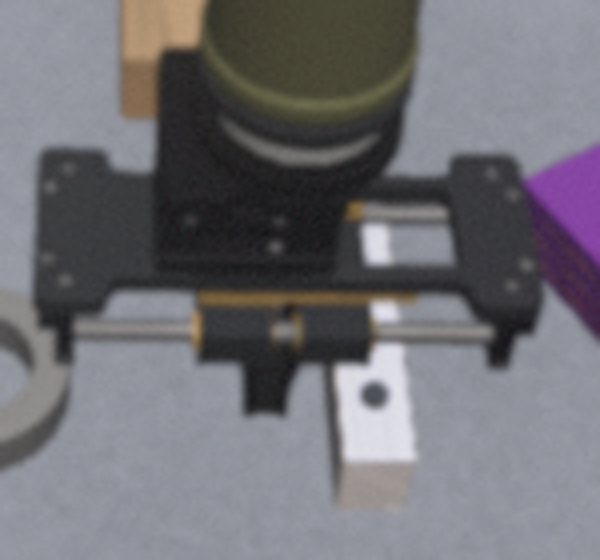

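Tip at row 412 corresponds to z≈0.033, while the nominal figure would be 0.0015. The fingers are effectively about 31 mm shorter than stated, although the body height matches the TCP. I'll lower to TCP z≈0.005, which puts the tips at ~17 mm and the body at ~56 mm, clear of the fence and block.

```bash
python3 -m crank '{"dp":[[0,0,0.5],[0,0,0.5],[0,0,0.5],[0,0,0],[0,-1,0],[0,-1,0],[0,-1,0],[0,-1,0]],"delta_rot":[[0,0,0],[0,0,0],[0,0,0],[0,0,0],[0,0,0],[0,0,0],[0,0,0],[0,0,0]]}'
python3 -c "
from h import *
rep()"
python3 -m crank '{"dp":[[0,-0.4,0],[0,-0.4,0],[0,-0.4,0],[0,-0.4,0],[0,-0.4,0],[0,-0.4,0],[0,-0.4,0],[0,-0.4,0]],"delta_rot":[[0,0,0],[0,0,0],[0,0,0],[0,0,0],[0,0,0],[0,0,0],[0,0,0],[0,0,0]]}'
python3 -c "
from h import *
rep((-.028,-.1695,.005))
im=ctrl.get_image('side')[230:370,250:400];cv2.imwrite('pics/c7.png',cv2.resize(im,None,fx=4,fy=4,interpolation=cv2.INTER_CUBIC))"
```

```text
time: 14.95
position: [0.6455, -0.1617, 0.0057]
tool_rot: [-3.138, 0.144, -0.001]
ft_force: [0.6, 0.3, -0.1]
grip_width: 0.007
t 14.95 pos [ 0.6455 -0.1617  0.0057] jig [-0.0281 -0.2901] tilt [ 0.0004  0.0005 -1.    ] x-dir in jig 0.0013285690672984601 F [ 0.6302  0.3356 -0.0799] g 0.007071108476545544
time: 15.75
position: [0.6482, -0.1314, 0.0057]
tool_rot: [-3.138, 0.146, -0.001]
ft_force: [1.2, -2.2, -0.0]
grip_width: 0.006
t 15.75 pos [ 0.6482 -0.1314  0.0057] jig [-0.0282 -0.2596] tilt [ 0.0004 -0.     -1.    ] x-dir in jig 0.00011859173956800528 F [ 1.1929 -2.2109 -0.042 ] g 0.005823844505800827
(-0.028, -0.1695, 0.005) [ 0.0251 -9.0108  0.0723]
```

View pics/c7.png

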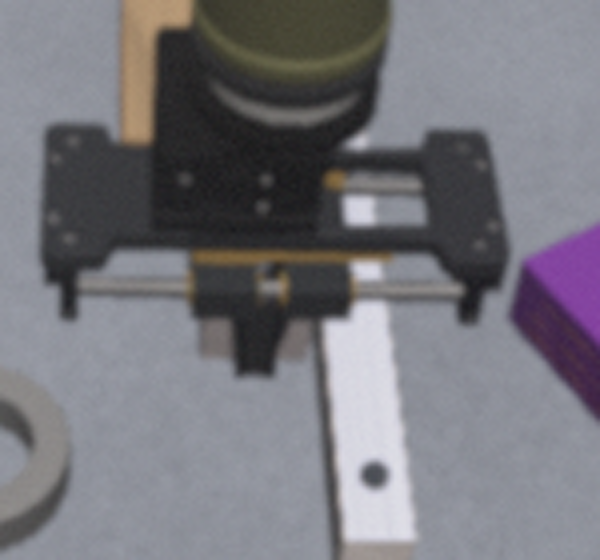

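Force reads −2.2 N and the finger now stands behind the jaw, so the jaw is moving. I'll check the body's clearance to the purple block beyond the fence.

```bash
python3 -c "
from h import *
for z in (0,.045):print(w2j(ray('top',[(376,131),(358,100),(419,102)],z)))
"
```

```text
[[ 0.1036 -0.2335]
 [ 0.18   -0.1893]
 [ 0.1852 -0.3344]]
[[ 0.0839 -0.2245]
 [ 0.1566 -0.1824]
 [ 0.1616 -0.3208]]
```

```bash
python3 -m crank '{"dp":[[0,-0.9,0],[0,-0.9,0],[0,-0.9,0],[0,-0.9,0],[0,-0.9,0],[0,-0.9,0],[0,-0.9,0],[0,-0.8,0]],"delta_rot":[[0,0,0],[0,0,0],[0,0,0],[0,0,0],[0,0,0],[0,0,0],[0,0,0],[0,0,0]]}'
python3 -m crank '{"dp":[[0,-0.3,0],[0,-0.3,0],[0,-0.2,0],[0,-0.2,0],[0,-0.2,0],[0,-0.1,0],[0,0,0],[0,0,0]],"delta_rot":[[0,0,0],[0,0,0],[0,0,0],[0,0,0],[0,0,0],[0,0,0],[0,0,0],[0,0,0]]}'
python3 -c "
from h import *
rep((-.028,-.1695,.005))
im=ctrl.get_image('side')[170:310,230:380];cv2.imwrite('pics/c8.png',cv2.resize(im,None,fx=4,fy=4,interpolation=cv2.INTER_CUBIC))"
```

```text
time: 16.6
position: [0.6545, -0.0606, 0.0056]
tool_rot: [3.138, -0.146, -0.0]
ft_force: [-0.8, -3.6, 1.2]
grip_width: 0.01
time: 17.4
position: [0.6557, -0.0475, 0.0055]
tool_rot: [-3.138, 0.146, 0.0]
ft_force: [-1.1, -2.3, 1.9]
grip_width: 0.007
t 17.4 pos [ 0.6557 -0.0475  0.0055] jig [-0.0286 -0.1755] tilt [-0.0002  0.0006 -1.    ] x-dir in jig 0.000391807165540381 F [-1.0554 -2.3338  1.9104] g 0.006525218533501497
(-0.028, -0.1695, 0.005) [ 0.0557 -0.5953  0.0455]
```

View pics/c8.png

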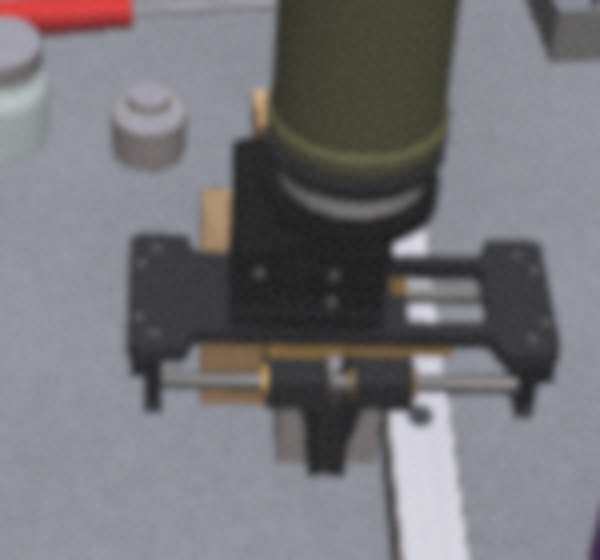

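```bash
python3 -m crank '{"dp":[[0,-0.1,0],[0,-0.1,0],[0,-0.1,0],[0,-0.1,0],[0,-0.1,0],[0,0,0],[0,0,0],[0,0,0]],"delta_rot":[[0,0,0],[0,0,0],[0,0,0],[0,0,0],[0,0,0],[0,0,0],[0,0,0],[0,0,0]]}'
python3 -c "
from h import *
rep()"
python3 -m crank '{"dp":[[0,-0.1,0],[0,-0.1,0],[0,-0.1,0],[0,0,0],[0,0,0],[0,0,0],[0,0,0],[0,0,0]],"delta_rot":[[0,0,0],[0,0,0],[0,0,0],[0,0,0],[0,0,0],[0,0,0],[0,0,0],[0,0,0]]}'
python3 -c "
from h import *
rep()"
```

```text
time: 18.25
position: [0.6562, -0.0426, 0.0055]
tool_rot: [-3.138, 0.146, 0.0]
ft_force: [-1.2, -3.0, -0.8]
grip_width: 0.005
t 18.25 pos [ 0.6562 -0.0426  0.0055] jig [-0.0285 -0.1705] tilt [-0.0002  0.0005 -1.    ] x-dir in jig 0.00034526763782706527 F [-1.1759 -2.9668 -0.8396] g 0.004612075770926204
time: 19.05
position: [0.6564, -0.0409, 0.0055]
tool_rot: [3.137, -0.147, -0.0]
ft_force: [-1.9, -5.3, -1.0]
grip_width: 0.003
t 19.05 pos [ 0.6564 -0.0409  0.0055] jig [-0.0285 -0.1688] tilt [-0.0001 -0.001  -1.    ] x-dir in jig -0.00040904229513921697 F [-1.9391 -5.2871 -0.9776] g 0.003203577826441088
```

```bash
python3 -m crank '{"dp":[[0,-0.1,0],[0,-0.1,0],[0,-0.1,0],[0,0,0],[0,0,0],[0,0,0],[0,0,0],[0,0,0]],"delta_rot":[[0,0,0],[0,0,0],[0,0,0],[0,0,0],[0,0,0],[0,0,0],[0,0,0],[0,0,0]]}'
python3 -c "
from h import *
rep()"
```

```text
time: 19.85
position: [0.6564, -0.041, 0.0056]
tool_rot: [3.133, -0.15, 0.0]
ft_force: [-1.9, -8.8, -1.5]
grip_width: 0.005
t 19.85 pos [ 0.6564 -0.041   0.0056] jig [-0.0285 -0.1689] tilt [-0.0001 -0.0045 -1.    ] x-dir in jig -0.002169217831929443 F [-1.9067 -8.8456 -1.4985] g 0.00462836650196781
```

The jaw has stopped firmly at 8.8 N with no further travel, at the expected position (−0.169). I'll back off, lift and look.

```bash
python3 -m crank '{"dp":[[0,1,0],[0,2,0],[0,0,-3],[0,0,-4],[0,0,-4],[0,4,0],[0,4.5,0],[0,4.5,0]],"delta_rot":[[0,0,0],[0,0,0],[0,0,0],[0,0,0],[0,0,0],[0,0,0],[0,0,0],[0,0,0]]}'
python3 -c "
from h import *
rep()
t=ctrl.get_image('top');s=ctrl.get_image('side')
cv2.imwrite('pics/top9.png',t);cv2.imwrite('pics/side9.png',s)
cv2.imwrite('pics/c9.png',cv2.resize(t[130:290,200:460],None,fx=3,fy=3,interpolation=cv2.INTER_CUBIC))
cv2.imwrite('pics/c9s.png',cv2.resize(s[170:390,180:400],None,fx=2.7,fy=2.7,interpolation=cv2.INTER_CUBIC))"
```

```text
time: 20.65
position: [0.6435, -0.1948, 0.1164]
tool_rot: [-3.135, 0.14, -0.004]
ft_force: [0.9, 0.1, 0.4]
grip_width: 0.006
t 20.65 pos [ 0.6435 -0.1948  0.1164] jig [-0.027  -0.3232] tilt [ 0.003  0.003 -1.   ] x-dir in jig 0.004206741674551359 F [0.8513 0.0994 0.3957] g 0.00617762850342626
```

View pics/c9.png

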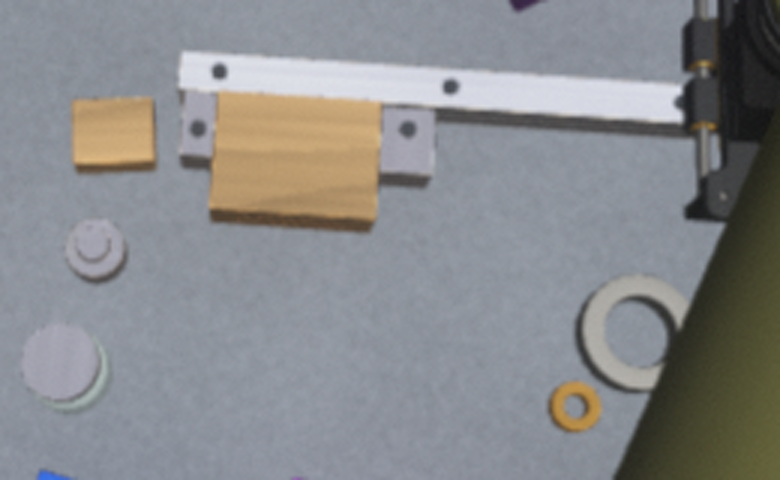

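View pics/c9s.png

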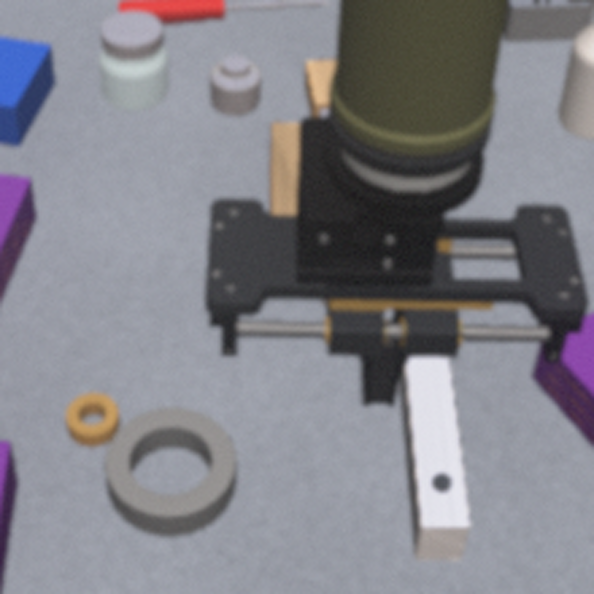

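The top view shows the block between the stop (216,92) and the jaw (381,100), against the fence. I'll measure the fit numerically.

```bash
python3 -c "
from h import *
f=lambda L:[(200+x/3,130+y/3) for x,y in L]
B=ray('top',f([(217,93),(381,101),(376,219),(211,210)]),.045);J=w2j(B);print(J,J.mean(0))
d=J[0]-J[1];e=J[3]-J[2];print('ang',np.arctan2(-d[0],d[1]),np.arctan2(-e[0],e[1]))
print('jaw',w2j(ray('top',f([(383,108),(436,110),(431,177),(381,175)]),.041)))
im=cv2.imread('pics/top9.png');im0=cv2.imread('pics/top0.png')
h=cv2.cvtColor(im,cv2.COLOR_BGR2HSV);m=cv2.inRange(h,(8,80,60),(28,255,255))
for q in cv2.findContours(m,0,2)[0]:
    if cv2.contourArea(q)>60: print(cv2.minAreaRect(q))
"
```

```text
[[-0.0027  0.0005]
 [-0.0004 -0.1191]
 [-0.0891 -0.1196]
 [-0.0908 -0.0018]] [-0.0457 -0.06  ]
ang 0.018668810853289017 0.014213697212350955
jaw [[-0.0043 -0.1211]
 [-0.0031 -0.1598]
 [-0.0541 -0.158 ]
 [-0.0552 -0.122 ]]
((391.25006103515625, 265.2500305175781), (16.26345443725586, 15.55634880065918), 45.0)
((48.5, 229.5), (13.0, 15.0), 90.0)
((237.5, 174.5), (23.0, 27.0), 90.0)
((297.78875732421875, 183.3130340576172), (55.4888801574707, 42.760498046875), 3.9451863765716553)
((5.5, 111.5), (15.0, 11.0), 90.0)
```

Centre is at (−45.7, −60.0) mm, the jaw face at about −121 mm and the angle ≈0.015 rad, so it is within limits but possibly slightly askew at the stop end. There is time for one gentle press on the near face toward the fence, near the stop end.

```bash
python3 -m crank '{"dp":[[-1.4,-3.6,0],[-1.4,-3.6,0],[-1.4,-3.6,0],[-1.4,-3.6,0],[-1.4,-3.6,0],[-1.4,-3.6,0],[-1.4,-3.6,0],[-1.4,-3.6,0]],"delta_rot":[[0,0,0],[0,0,0],[0,0,0],[0,0,0],[0,0,0],[0,0,0],[0,0,0],[0,0,0]]}'
python3 -c "
from h import *
rep((-.14,-.038,.006),(-.107,-.038,.006))"
```

```text
time: 21.55
position: [0.5566, 0.1046, 0.1161]
tool_rot: [-3.135, 0.144, -0.001]
ft_force: [-0.2, -1.0, -0.4]
grip_width: 0.007
t 21.55 pos [0.5566 0.1046 0.1161] jig [-0.1414 -0.0332] tilt [ 0.0006  0.0034 -1.    ] x-dir in jig 0.0015651958769492685 F [-0.1808 -0.9512 -0.3947] g 0.006867552061435973
(-0.14, -0.038, 0.006) [ 0.1336  0.5141 11.0053]
(-0.107, -0.038, 0.006) [ 3.4336  0.5193 11.0062]
```

```bash
python3 -m crank '{"dp":[[0,0,3],[0,0,3],[0,0,3],[0,0,2],[0,0,0],[1,0,0],[1,0,0],[0.8,0,0]],"delta_rot":[[0,0,0],[0,0,0],[0,0,0],[0,0,0],[0,0,0],[0,0,0],[0,0,0],[0,0,0]]}'
python3 -m crank '{"dp":[[0.2,0,0],[0.2,0,0],[0.1,0,0],[0.1,0,0],[0.1,0,0],[0,0,0],[0,0,0],[0,0,0]],"delta_rot":[[0,0,0],[0,0,0],[0,0,0],[0,0,0],[0,0,0],[0,0,0],[0,0,0],[0,0,0]]}'
python3 -c "
from h import *
rep()"
```

```text
time: 22.35
position: [0.5878, 0.0987, 0.0073]
tool_rot: [-3.137, 0.146, -0.005]
ft_force: [-0.3, -0.4, 0.7]
grip_width: 0.005
time: 23.15
position: [0.592, 0.0976, 0.0056]
tool_rot: [-3.138, 0.146, 0.0]
ft_force: [-0.1, 0.4, -0.3]
grip_width: 0.007
t 23.15 pos [0.592  0.0976 0.0056] jig [-0.1055 -0.0368] tilt [-0.      0.0001 -1.    ] x-dir in jig 0.00023747614618499502 F [-0.1182  0.3779 -0.3241] g 0.00680776093164669
```

```bash
python3 -m crank '{"dp":[[0.1,0,0],[0.1,0,0],[0.1,0,0],[0.1,0,0],[0,0,0],[0,0,0],[0,0,0],[0,0,0]],"delta_rot":[[0,0,0],[0,0,0],[0,0,0],[0,0,0],[0,0,0],[0,0,0],[0,0,0],[0,0,0]]}'
python3 -c "
from h import *
rep()"
```

```text
time: 23.95
position: [0.596, 0.0972, 0.0056]
tool_rot: [-3.138, 0.146, -0.0]
ft_force: [-0.4, 0.4, -0.3]
grip_width: 0.004
t 23.95 pos [0.596  0.0972 0.0056] jig [-0.1015 -0.0369] tilt [ 0.      0.0001 -1.    ] x-dir in jig 0.00016336049878391823 F [-0.3588  0.4074 -0.3061] g 0.0037842959498945923
```

```bash
python3 -m crank '{"dp":[[0.1,0,0],[0.1,0,0],[0.1,0,0],[0.1,0,0],[0,0,0],[0,0,0],[0,0,0],[0,0,0]],"delta_rot":[[0,0,0],[0,0,0],[0,0,0],[0,0,0],[0,0,0],[0,0,0],[0,0,0],[0,0,0]]}'
python3 -c "
from h import *
rep()"
```

```text
time: 24.75
position: [0.5984, 0.0971, 0.0055]
tool_rot: [-3.138, 0.146, 0.006]
ft_force: [-5.1, 1.2, 5.1]
grip_width: 0.004
t 24.75 pos [0.5984 0.0971 0.0055] jig [-0.0991 -0.0368] tilt [-0.0036  0.0006 -1.    ] x-dir in jig 0.0003977365893255147 F [-5.1322  1.2161  5.0987] g 0.004321811706178318
```

```bash
python3 -m crank '{"dp":[[0.1,0,0],[0.1,0,0],[0.1,0,0],[0,0,0],[0,0,0],[0,0,0],[0,0,0],[0,0,0]],"delta_rot":[[0,0,0],[0,0,0],[0,0,0],[0,0,0],[0,0,0],[0,0,0],[0,0,0],[0,0,0]]}'
python3 -m crank '{"dp":[[-1,0,0],[-2,0,0],[-2,0,0],[0,0,-3],[0,0,-4],[0,0,-4],[0,0,-3],[0,0,0]],"delta_rot":[[0,0,0],[0,0,0],[0,0,0],[0,0,0],[0,0,0],[0,0,0],[0,0,0],[0,0,0]]}'
python3 -m crank '{"dp":[[-1.2,4,-0.5],[-1.2,4,-0.5],[-1.2,4,-0.5],[-1.2,4,-0.5],[0,4,-0.5],[0,4,-0.5],[0,4,0],[0,4,0]],"delta_rot":[[0,0,0],[0,0,0],[0,0,0],[0,0,0],[0,0,0],[0,0,0],[0,0,0],[0,0,0]]}'
python3 -m crank '{"dp":[[0,0,0],[0,0,0],[0,0,0],[0,0,0],[0,0,0],[0,0,0],[0,0,0],[0,0,0]],"delta_rot":[[0,0,0],[0,0,0],[0,0,0],[0,0,0],[0,0,0],[0,0,0],[0,0,0],[0,0,0]]}'
python3 -c "
from h import *
rep()
t=ctrl.get_image('top');s=ctrl.get_image('side')
cv2.imwrite('pics/top10.png',t);cv2.imwrite('pics/side10.png',s)
cv2.imwrite('pics/c10.png',cv2.resize(t[130:290,200:460],None,fx=3,fy=3,interpolation=cv2.INTER_CUBIC))
h=cv2.cvtColor(t,cv2.COLOR_BGR2HSV);m=cv2.inRange(h,(8,80,60),(28,255,255))
for q in cv2.findContours(m,0,2)[0]:
    if cv2.contourArea(q)>60: print(cv2.minAreaRect(q))"
```

```text
time: 25.55
position: [0.5984, 0.0971, 0.0054]
tool_rot: [-3.137, 0.145, 0.016]
ft_force: [-13.7, 0.2, 11.8]
grip_width: 0.006
time: 26.35
position: [0.5568, 0.1016, 0.1501]
tool_rot: [-3.134, 0.146, -0.013]
ft_force: [0.3, -0.1, 0.8]
grip_width: 0.005
time: 27.15
position: [0.4756, -0.214, 0.1752]
tool_rot: [-3.137, 0.145, -0.003]
ft_force: [1.1, 0.7, -0.2]
grip_width: 0.006
time: 27.95
position: [0.4759, -0.2127, 0.1756]
tool_rot: [-3.138, 0.145, -0.0]
ft_force: [0.4, 1.3, -0.7]
grip_width: 0.006
t 27.95 pos [ 0.4759 -0.2127  0.1756] jig [-0.1923 -0.3566] tilt [ 0.0002  0.0002 -1.    ] x-dir in jig 0.0007246237532088362 F [ 0.3825  1.2955 -0.6977] g 0.006368809720163333
((391.25006103515625, 265.2500305175781), (16.26345443725586, 15.55634880065918), 45.0)
((48.5, 229.0), (12.0, 15.0), 90.0)
((237.5, 174.5), (23.0, 27.0), 90.0)
((297.7765808105469, 183.351806640625), (55.47684860229492, 42.77172088623047), 3.814074993133545)
((5.5, 111.0), (14.0, 11.0), 90.0)
```

View pics/c10.png

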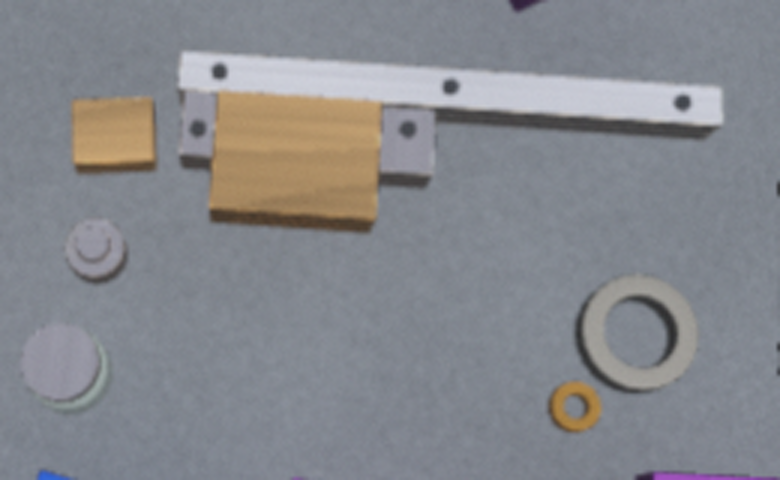

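View pics/side10.png

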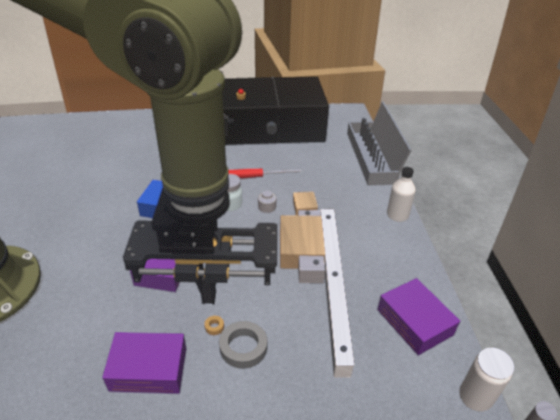

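The block's outline now lies at 3.81° in the image, the same as the fence. It is closed between the stop (216,95) and the jaw (381,105), the bystanders are unmoved and the arm is clear.

```bash
python3 -c "
from h import *
print(ctrl.close_job())"
```

```text
the job is handed in; nothing more can be done
None
```

The block is seated in the corner of the jig with the jaw closed against it, and I handed the job in at about 28 s of the 43 s allowed. No verdict is reported.

I pushed the block square onto the fence with the open fingertips, then pushed the jaw along the fence, which carried the block to the end stop. Last, I pressed the block's near side gently towards the fence.

**Last checks:**
- **Block position:** its centre measured about (−45.7, −60.0) mm in the jig's frame, against a target of (−45, −60). I measured this before the final press and did not repeat it afterwards.
- **Squareness:** before the final press the edges read about 0.015 rad off square, which is within the limit. After it, the block's outline in the top view lay at the same angle as the fence, 3.81°.
- **Jaw:** its face measured about 1 mm from the block's end, a joint value of roughly 0.129. It had come to a firm stop at about 9 N. The top view showed it unmoved after the final press.
- **Bystanders:** the collar and offcut measured in the same place as at the start, and the others looked unmoved in the pictures.
- **Forces:** the highest reading at the end of any move was about 14 N in the sideways push, 18 N in all.

**One disagreement:** the fingertips are about 30 mm shorter than the stated 19 mm ahead of the TCP. The first jaw push therefore passed over the jaw without touching it. I saw this in the side view, lowered the tool to suit, and the second push worked. The first push on the block was probably near its top edge for the same reason, but it did not tip.

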